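# Flip the odd rocker on the water sampler's controller

### The job

On the grey sampler controller four white rockers stand side by side in a row, and one of them is tipped the opposite way from the other three. Take the stylus out of its steel stand and with its tip press the raised end of that odd rocker fully down, so that all four lie the same way; leave the other three as they are. Then hang the stylus back in the hole of its stand, upright with its collar resting on the stand's top, and let go.

Things in the scene. Friction and masses are not known exactly. Their poses are not given: they have to be found in the camera images.
- stylus_grip (a point): the stylus, hanging upright in its stand: round grey handle 16 mm across and 56 mm long, below it a grey collar 46 mm across and 6 mm thick, then a steel shaft 8 mm across and 70 mm long; 70 g. This point: on its axis half-way up the handle, 28 mm above the collar's upper face, 34 mm above its underside, 104 mm above the tip. z runs up the stylus; it is round, any grasp yaw will do
- stylus_tip (a point): the lower end of the stylus's shaft, on its axis; 104 mm below stylus_grip along the stylus
- stand_mouth (a point): the stylus's stand: a fixed stainless bridge, top plate 90 x 100 mm, 6 mm thick, its upper face 85 mm above the bench, on two side walls (144 mm over its feet). This point: centre of the round 26 mm through hole, level with the upper face; z up. Free below down to the bench. With the stylus hung up, stylus_grip is 34 mm above this point and the tip 70 mm below it
- rocker_press (a point): where to press the odd rocker: middle of its raised end's upper face, the end away from the robot; moves with the rocker. White paddle 48 x 22 mm, tipped 26 degrees; four at 36 mm spacing in a row; its place in the row varies. x: across the row, away from the robot; y along the row; z up at joint 0. Pivot 13 mm back (-x) and 10 mm lower. Fully over, the point has sunk 14 mm (77 to 63 mm above the bench)
- rocker_a (a joint): the odd rocker's tilt, rad: 0 to 0.08 at the start (far end up), 0.45 level, 0.9 with the far end fully down on its stop. Stays where left; 2 to 4 N on its end move it. The row sits on a fixed grey box 180 x 220 mm, 45 mm high, with a ledge along its far side, 52 mm beyond rocker_press, 67 mm above the bench (its two small knobs 75 mm)
- rocker_b (a joint): a bystander rocker of the same row and the same make as the odd one but tipped the opposite way (its near end is raised); its centre is 36 mm or a multiple of it from the odd one's, along the row. Joint in rad: 0 to 0.08 at the start (near end up), 0.9 with its near end pressed fully down. Leave it alone
- rocker_c (a joint): a bystander rocker of the same row and the same make as the odd one but tipped the opposite way (its near end is raised); its centre is 36 mm or a multiple of it from the odd one's, along the row. Joint in rad: 0 to 0.08 at the start (near end up), 0.9 with its near end pressed fully down. Leave it alone
- rocker_d (a joint): a bystander rocker of the same row and the same make as the odd one but tipped the opposite way (its near end is raised); its centre is 36 mm or a multiple of it from the odd one's, along the row. Joint in rad: 0 to 0.08 at the start (near end up), 0.9 with its near end pressed fully down. Leave it alone
Mind the look-alikes: they are no part of the job. Of the things shaped like the part that bears stylus_grip, the grey one is meant.

How it is judged (in metres and radians):
On the way:
1. the odd rocker is pressed fully over with the stylus tip on it (value of joint rocker_a above 0.7 rad and distance between stylus_tip and rocker_press below 0.025 m), for 0.1 s.
At the end, for the whole second after the job is handed in: the odd rocker is over (joint above 0.7 rad), the other three have stayed on their side (below 0.3 rad), and the stylus hangs in the stand: on the hole's centre within 16 mm, stylus_grip 28 to 44 mm above the stand's top, upright within 10 degrees, released (value of joint rocker_a above 0.7 rad and value of joint each of rocker_b, rocker_c, rocker_d below 0.3 rad and horizontal distance between stylus_grip and stand_mouth below 0.016 m and z of stylus_grip in the frame of stand_mouth between 0.028 and 0.044 m and angle between stylus_grip's own z axis and vertical below 0.175 rad); the robot touches nothing.
It fails at once if another rocker of the row is flipped (value of joint any of rocker_b, rocker_c, rocker_d above 0.45 rad).
It also fails if it takes over 42 s, if anything falls off the work surface, if the arm or the gripper's body presses on something with over 40 N, if the wrist force passes 120 N, or if a joint passes its speed limit or range.

### The arm

A 6-joint arm with a two-finger parallel gripper is mounted at the origin on the work surface. World frame = base frame: x ahead of the robot, y to its left, z up, the work surface at z = 0. Lengths are in mm, angles in rad, forces in N, time in s.
With the tool pointing down it reaches from about 225 to 875 mm from the base axis. Payload 3.4 kg.
Tool frame: the origin (TCP) lies at the very end of the fingers, on their centre line; the grasp point (between the pads) lies r.hold_point_z behind it (r.hold_point_z is the distance from the TCP to the grasp point, in mm); z points along the fingers, y is the direction in which the jaws open and shut (so a half turn about z gives the same grasp; the last joint's range is limited). The gripper opens to 85 mm and grips with 20 to 120 N. Pads are 22 mm wide; open, the fingers measure 114 mm over their backs; the gripper's body (76 mm by 85 mm) begins 54 mm behind the grasp point. The pads swing forward as they close: fully open they stand 13 mm farther back than shut.
Start: joints at [1.219, 0.276, 1.505, -0, 1.361, -0.121], TCP at [131.549, 559.783, 231.328] pointing down, gripper open.
Joint ranges: [-2.89, 2.89], [-0.75, 2.08], [0.22, 2.7], [-1.18, 4.32], [0.11, 2.71], [-2.7, 2.7]. Speed limits (rad/s): [2.57, 2.57, 3.14, 3.14, 3.14, 3.14].

### API

Orientations are given as a unit quaternion [x, y, z, w].
In Python, from station import r, kinematics, optics gives the robot as it stands. Calls block until the motion is done:
- r.movep(position, orientation): joint-space move of the TCP to a pose.
- r.servo_line(position, rot=None, speed=150, f_stop=None): straight line of the TCP; rot=None keeps the orientation; speed is the mean speed in mm/s. With f_stop (N) it stops when the force on the tool has changed by that much, and returns True; else False.
- r.goto_joints(angles): joint-space move.
- r.set_gripper(opening, strength=None): finger opening in mm; strength is the grip in N (None keeps the last); returns when the fingers have stopped.
- r.pause(seconds).
- kinematics.ik(position, orientation): joint angles nearest the present ones, or None.
- r.get_state(): the state.
- optics.snapshot(name): name is "scene" or "top" or "wrist"; returns the picture (400x640x3 uint8, blue, green, red); there is no depth.
- optics.get_calibration(name): a dict with "fx", "fy", "cx", "cy" (pixels), "k1" (the pictures are not rectified: a ray, as slopes to the right and down, at radius r is drawn at 1 + k1 r^2 times it, then the intrinsics apply), "R" (3x3) and "t" (3): a world point X has camera coordinates R X + t; the wrist camera has in their place "mount" (4x4, takes a point from camera to tool coordinates, whose origin is the TCP and whose axes are the flange's). Camera axes: x right, y down, z forward; pixel columns grow to the right and rows downward; lengths in mm; the calibration is good to about 2 mm. A picture is of the moment at which its call begins: read the wrist's pose just before it. get_calibration takes no time and is no camera call.
A pose or a line that the arm cannot do raises r.Unreachable and nothing moves.
- r.sign_off(): hands the job in, once; it reports no verdict.
The state is a dict: "time": time; "joint_pos": joint angles; "joint_vel": joint speeds; "joint_torque": joint torques, N m; "ee_pos": TCP position; "tool_rot": TCP orientation; "ft_force": force on the tool from outside, world axes, zero at the start; "ft_torque": the same for the moment, N m; "opening": finger opening in mm.
Only numpy, scipy, OpenCV 4.12 (cv2) and the standard library are available. Lean on these libraries where they do the work, as an engineer would, in place of code of your own. Each camera call takes 0.05 s, during which the arm holds its last target. There are 200 camera calls.

## Working session

There is one attempt and no reset: what is moved stays moved. The work goes in short steps, each a Python script; the robot and the scene stay as the last script left them, time stands still between calls to the robot, and variables do not carry over. Pictures are saved under pics/ and viewed, about 8 in all and at most 12, crops included, and the job is handed in when it is done.

```bash
ls; mkdir -p pics
python3 - <<'E'
from station import r,kinematics,optics
import cv2
for n in("scene","top"):
    cv2.imwrite(f"pics/{n}0.png",cv2.resize(optics.snapshot(n),(800,500)))
    c=optics.get_calibration(n);print(n,c)
print(optics.get_calibration("wrist"));print(r.get_state(),r.hold_point_z)
E
```

```text
pics
scene {'fx': 381.1320013686262, 'fy': 381.1320013686262, 'cx': 323.69211590194266, 'cy': 201.3542075320754, 'k1': -0.08760287590648526, 'R': array([[-1.57573420e-01,  9.87506994e-01, -7.44181311e-04],
       [ 7.34871146e-01,  1.16757640e-01, -6.68080873e-01],
       [-6.59647646e-01, -1.05818665e-01, -7.44088297e-01]]), 't': array([  92.39801736, -304.7819612 , 1129.08295961])}
top {'fx': 382.06619207345034, 'fy': 382.06619207345034, 'cx': 315.7753452799801, 'cy': 207.21188636493332, 'k1': -0.043277486541212, 'R': array([[ 0.00632118, -0.99996396,  0.00566769],
       [-0.98714823, -0.00714503, -0.15964746],
       [ 0.15968221, -0.00458569, -0.98715782]]), 't': array([-46.04997535, 515.43859627, 712.79573621])}
{'fx': 295.30958510920715, 'fy': 295.30958510920715, 'cx': 323.3156190696968, 'cy': 204.08038318076046, 'k1': 0.004371512604324805, 'mount': array([[ 2.18790647e-04, -9.54631632e-01, -2.97789186e-01,
         7.61115447e+01],
       [ 9.99999921e-01,  1.10047900e-04,  3.81932686e-04,
        -1.45540558e-02],
       [-3.31833949e-04, -2.97789246e-01,  9.54631581e-01,
        -1.43065429e+02],
       [ 0.00000000e+00,  0.00000000e+00,  0.00000000e+00,
         1.00000000e+00]])}
{'time': 0.1, 'joint_pos': array([ 1.21898844e+00,  2.76538397e-01,  1.50598940e+00,  1.66071700e-05,
        1.36073446e+00, -1.20964312e-01]), 'joint_vel': array([ 2.26039584e-04, -1.84218192e-04, -3.22441128e-03, -1.57932312e-05,
       -8.11644783e-04, -4.38288735e-04]), 'joint_torque': array([ 1.85599325e-03, -4.17700410e+01, -2.46405101e+01,  1.04692515e-05,
        5.75406259e-03,  4.26244853e-06]), 'ee_pos': array([131.3746986 , 559.30523545, 230.52926796]), 'tool_rot': array([ 1.15167368e-01,  9.93345751e-01, -8.09686294e-04, -2.03396995e-04]), 'ft_force': array([ 0.28773451,  0.3570378 , -0.89869409]), 'ft_torque': array([ 0.05048653, -0.00749251,  0.01735137]), 'opening': 85.50278165087508} 18.700000000000003
```

View pics/scene0.png

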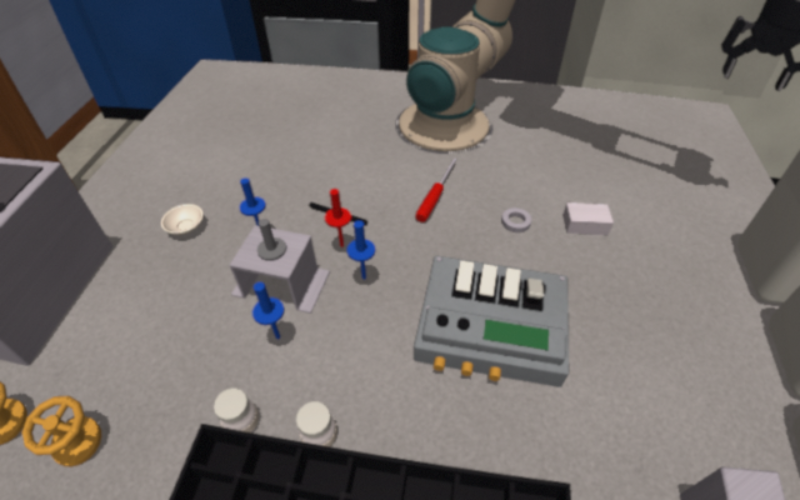

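View pics/top0.png

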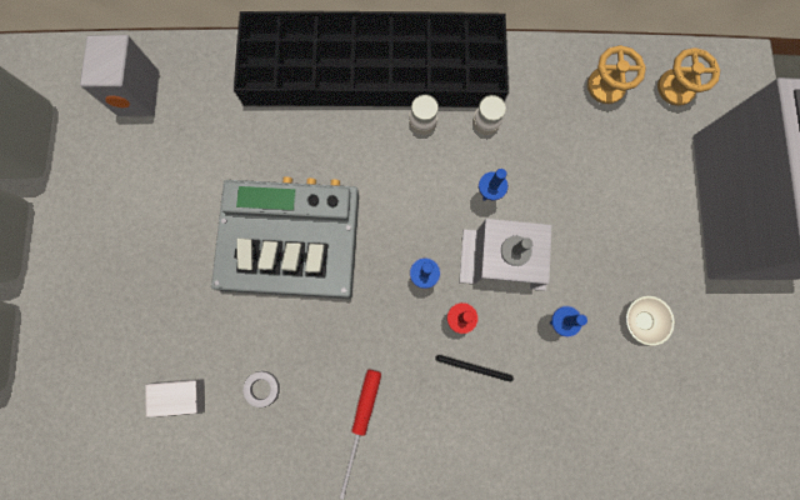

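Stylus candidates (top picture px): grey in the stand (517,248), blue (493,185), (425,272), (568,321), and red (462,318). By the description it is the grey one. The odd rocker looks like the leftmost in the top view, (245,255), which is (535,290) in scene. I'll check both in close crops.

Run:
```python
from station import optics
import cv2,numpy as np
t=optics.snapshot("top");s=optics.snapshot("scene")
def crop(im,x,y,w,h,k,step):
    o=cv2.resize(im[y:y+h,x:x+w],None,fx=k,fy=k,interpolation=cv2.INTER_CUBIC)
    for i in range(0,w,step):
        cv2.line(o,(i*k,0),(i*k,6),(0,0,255),1);cv2.putText(o,str(x+i),(i*k,16),0,.35,(0,0,255),1)
    for i in range(0,h,step):
        cv2.line(o,(0,i*k),(6,i*k),(0,0,255),1);cv2.putText(o,str(y+i),(8,i*k+4),0,.35,(0,0,255),1)
    return o
a=np.hstack([crop(t,170,170,100,75,4,10),crop(t,365,160,100,75,4,10)])
b=np.hstack([crop(s,350,200,100,75,4,10),crop(s,170,165,100,75,4,10)])
cv2.imwrite("pics/c1.png",np.vstack([a,b]))
```

```text
(no output)
```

View pics/c1.png

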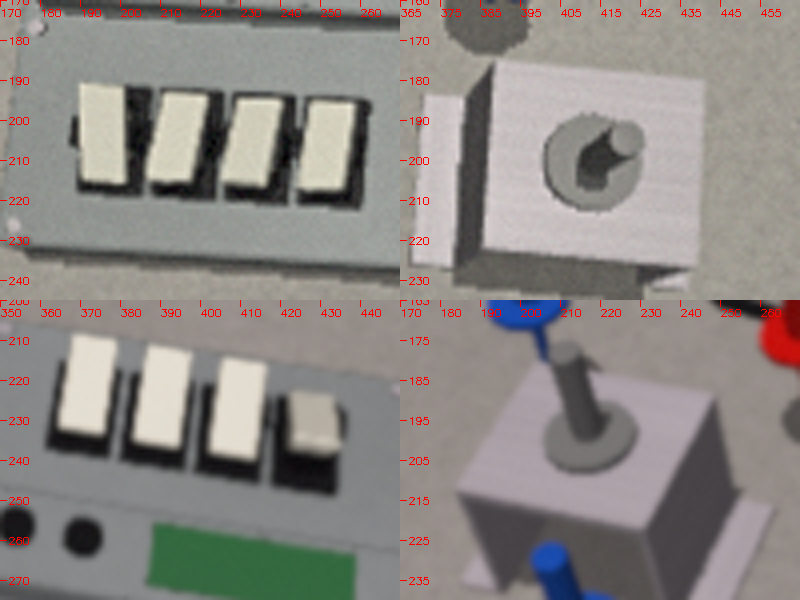

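The crops confirm the choice. The grey stylus is in the stand, with its collar at top raw (413,200) and scene raw (218,199). The odd rocker is leftmost in the top view, with its far edge at (190–201,191.5) and near edge at (190–202,216). Its raised end faces the scene camera.

```bash
cat > h.py <<'E'
from station import r,kinematics,optics
import numpy as np,cv2
def ray(n,u,v,pose=None):
    c=optics.get_calibration(n)
    K=np.array([[c['fx'],0,c['cx']],[0,c['fy'],c['cy']],[0,0,1]])
    p=cv2.undistortPoints(np.array([[[u,v]]],float),K,np.array([c['k1'],0,0,0]))[0,0]
    d=np.array([*p,1])
    if n=="wrist":
        from scipy.spatial.transform import Rotation as R
        M=np.eye(4);M[:3,:3]=R.from_quat(pose['tool_rot']).as_matrix();M[:3,3]=pose['ee_pos']
        M=M@c['mount'];return M[:3,3],M[:3,:3]@d
    return -c['R'].T@c['t'],c['R'].T@d
def onz(n,u,v,z,pose=None):
    o,d=ray(n,u,v,pose);return (o+d*(z-o[2])/d[2]).round(1)
def tri(*obs):
    A=np.zeros((3,3));b=np.zeros(3)
    for o in obs:
        o_,d=ray(*o);d/=np.linalg.norm(d);P=np.eye(3)-np.outer(d,d);A+=P;b+=P@o_
    return np.linalg.solve(A,b).round(1)
E
python3 - <<'E'
from h import *
print("handle",onz("top",421.5,194.5,147),onz("scene",211,176.5,147))
print("collar",onz("top",413,200.3,91),onz("scene",217.8,199,91))
for n,t,s in(("b1",(394.4,149.6),(214.5,248)),("b2",(340,218),(289,200)),("b3",(454,257),(202.5,165)),("red",(370,254),(270.5,173))):
    print(n,tri(("top",*t),("scene",*s)))
print("far edge",onz("top",190,191.3,81),onz("top",201,191.3,81)," near",onz("top",190,216,60),onz("top",202,216,60))
for u,v in((211.5,0),(232,0),(252.5,0)):pass
print("others top(near raised) far edge z60",[onz("top",*p,60) for p in((216.5,193.2),(234.5,194.2),(253,195.2))],"near z81",[onz("top",*p,81) for p in((207.5,215.5),(226.5,216.3),(245.5,217.2))])
print("scene odd",onz("scene",428,224.3,81),onz("scene",427.5,232.5,81))
E
```

```text
handle [ 522. -223.  147.] [ 521.  -221.5  147. ]
collar [ 522.  -222.8   91. ] [ 525.9 -218.5   91. ]
b1 [ 625.6 -194.4   71.7]
b2 [490.3 -86.9  72. ]
b3 [ 417.9 -299.5   71.6]
red [ 422.9 -142.1   74.7]
far edge [538.1 195.3  81. ] [538.2 174.4  81. ]  near [493.9 199.4  60. ] [494.1 176.1  60. ]
others top(near raised) far edge z60 [array([538.9, 150.3,  60. ]), array([537.2, 115.2,  60. ]), array([535.4,  79.2,  60. ])] near z81 [array([492.2, 159.6,  81. ]), array([491., 124.,  81.]), array([489.6,  88.4,  81. ])]
scene odd [517.1 186.6  81. ] [536.8 185.3  81. ]
```

Run:
```python
from h import *
print([onz("top",*p,85) for p in((388.5,175.2),(441,180),(385.5,222),(439,226.5))])
q=[0,1,0,0]
s=r.get_state()
for p in([522,-222.5,300],[522,-222.5,101],[534,185.5,250],[534,185.5,148]):print(kinematics.ik(p,q))
r.movep([400,300,320],q);r.movep([522,-222.5,250],q);r.servo_line([522,-222.5,200])
s=r.get_state();print(s['time'],s['ee_pos'],s['tool_rot'],s['joint_pos'])
cv2.imwrite("pics/w1.png",optics.snapshot("wrist"))
```

```text
[array([ 571. , -179.4,   85. ]), array([ 562.6, -279.2,   85. ]), array([ 481.9, -171.7,   85. ]), array([ 474.1, -271.3,   85. ])]
[-5.25535136e-01  2.34481046e-01  1.39445859e+00 -4.44089210e-16
  1.51265302e+00 -2.09633146e+00]
[-5.25535136e-01  3.66746444e-01  1.71653453e+00 -4.44089210e-16
  1.05831168e+00 -2.09633146e+00]
[ 2.11260554e-01  2.51454746e-01  1.49286342e+00 -4.44089210e-16
  1.39727449e+00 -1.35953577e+00]
[ 2.11260554e-01  3.20102104e-01  1.65728688e+00 -4.44089210e-16
  1.16420367e+00 -1.35953577e+00]
4.0667 [ 522.35977288 -222.021064    200.25946227] [-4.78735866e-04  9.99999883e-01  1.80763898e-05  6.71585176e-05] [-5.24543008e-01  2.83687419e-01  1.57265758e+00  1.02771797e-04
  1.28514955e+00 -2.09632576e+00]
```

View pics/w1.png

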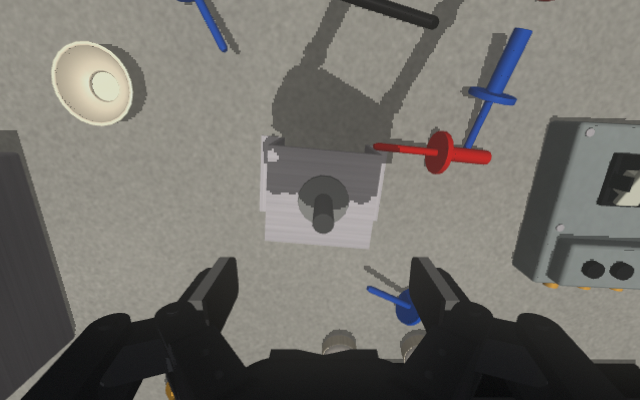

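The handle top is at wrist px (323,222), centred between the pads, and there is free room for the fingers. I'll grasp and lift.

Run:
```python
from h import *
s=r.get_state()
h=onz("wrist",323,222,147,s);c=onz("wrist",323,200,91,s);print("handle",h,"collar",c)
x=float(np.clip(h[0],519,525))
r.servo_line([x,-222.5,101.5],speed=120,f_stop=8)
s=r.get_state();print(s['ee_pos'],s['ft_force'])
r.set_gripper(5,50)
s=r.get_state();print("open",s['opening'],s['ee_pos'],s['ft_force'])
r.servo_line([x,-222.5,200],speed=120)
s=r.get_state();print("open",s['opening'],s['ee_pos'],s['ft_force'],s['time'])
cv2.imwrite("pics/w2.png",optics.snapshot("wrist"))
```

```text
handle [ 521.6 -222.6  147. ] collar [ 522.  -222.7   91. ]
[ 522.24902066 -222.89247483  102.26759795] [-0.06060229  0.56778537  1.3237704 ]
open 14.482404254364019 [ 521.78815578 -222.57796496  101.77577953] [-1.01025973  0.54534558  2.29207925]
open 14.901964277576397 [ 521.02500765 -222.17457332  199.12660848] [ 0.34019945  0.56450678 -0.04792064] 6.7083
```

View pics/w2.png

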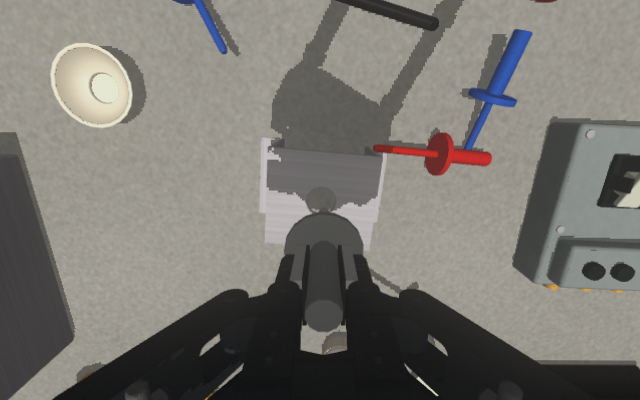

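The stylus is held upright in the jaws. The empty hole shows at (321,199). Next I'll go over the odd rocker.

```bash
cat >> h.py <<'E'
def crop(im,x,y,w,h,k):
    o=cv2.resize(im[y:y+h,x:x+w],None,fx=k,fy=k,interpolation=cv2.INTER_CUBIC)
    for i in range(0,w,10):cv2.putText(o,str(x+i),(i*k,12),0,.35,(0,0,255),1)
    for i in range(0,h,10):cv2.putText(o,str(y+i),(0,i*k+4),0,.35,(0,0,255),1)
    return o
def proj(n,X):
    c=optics.get_calibration(n);p=c['R']@np.array(X)+c['t'];a,b=p[:2]/p[2];f=1+c['k1']*(a*a+b*b)
    return (c['fx']*a*f+c['cx'],c['fy']*b*f+c['cy'])
E
python3 - <<'E'
from h import *
q=[0,1,0,0]
r.servo_line([521,-222.5,250],speed=150)
r.movep([533,185.5,250],q);r.servo_line([533,185.5,174],speed=150)
s=r.get_state();e=s['ee_pos'];print(s['time'],e,s['tool_rot'],s['opening'],s['ft_force'])
print(proj("scene",[e[0],e[1],e[2]-86.8]))
cv2.imwrite("pics/s2.png",crop(optics.snapshot("scene"),350,160,120,110,5))
E
```

```text
9.4083 [533.77791094 185.08832195 174.57636403] [4.47341998e-04 9.99999741e-01 8.28274347e-05 5.58071745e-04] 14.463751069537327 [-0.26137484  0.21877978 -0.95276823]
(np.float64(428.1259803133996), np.float64(228.93618752997887))
```

View pics/s2.png

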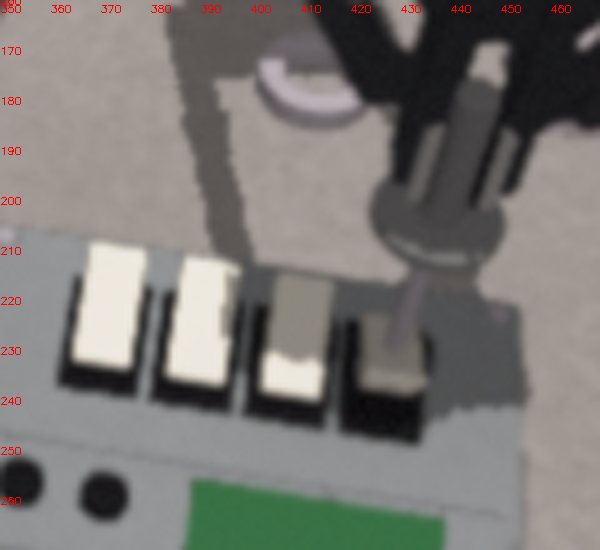

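The tip is at (427.5,229), over the raised end of the odd rocker and as predicted. I'll press.

Run:
```python
from h import *
x,y=533,185.5
hit=r.servo_line([x,y,147],speed=50,f_stop=12)
s=r.get_state();print(hit,s['time'],s['ee_pos'],s['ft_force'],s['opening'])
r.pause(0.3);s=r.get_state();print(s['ee_pos'],s['ft_force'])
cv2.imwrite("pics/s3.png",crop(optics.snapshot("scene"),350,160,120,110,5))
```

```text
True 9.9917 [534.62587892 185.87281363 148.62942639] [1.44455945 0.61781252 2.87946491] 14.919852700985109
[534.54280201 185.83034012 148.66370877] [1.38724374 0.57221455 3.34604165]
```

View pics/s3.png

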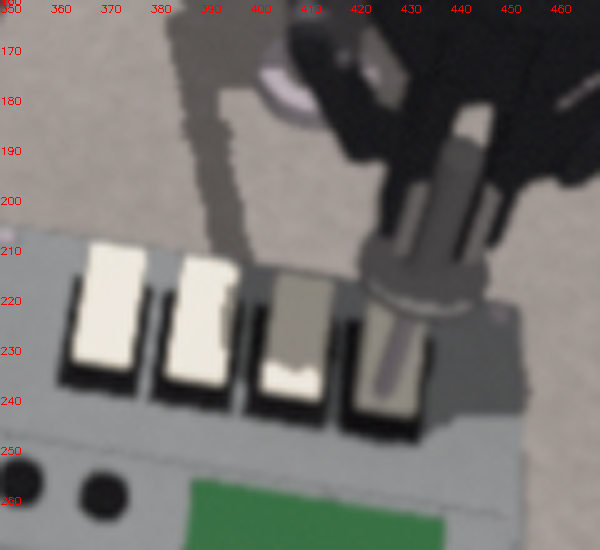

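The odd rocker now lies like the others, with its far edge at y≈243 in line with them. I'll add a small firm press, then return the stylus.

Run:
```python
from h import *
q=[0,1,0,0]
print(r.servo_line([533,185.5,146],speed=30,f_stop=10),r.get_state()['ee_pos'],r.get_state()['ft_force']);r.pause(.2)
r.servo_line([533,185.5,250],speed=150)
r.movep([521.8,-223,250],q);r.pause(.3)
r.servo_line([521.8,-223,190],speed=120)
s=r.get_state();print(s['time'],s['ee_pos'],s['ft_force'],s['opening'])
cv2.imwrite("pics/s4.png",np.vstack([crop(optics.snapshot("scene"),160,110,150,75+25,4),crop(optics.snapshot("scene"),350,200,100,48,4).repeat(1,1)[:, :400] if 0 else cv2.copyMakeBorder(crop(optics.snapshot("scene"),350,200,100,48,4),0,0,0,200,0)]))
```

```text
False [534.53592377 185.80875001 148.0196316 ] [ 0.92888635 -0.22656593 11.27606487]
14.0917 [ 522.20277061 -223.21049895  190.43085688] [-0.17580019  0.58191914  0.18755845] 14.910411213549594
```

View pics/s4.png

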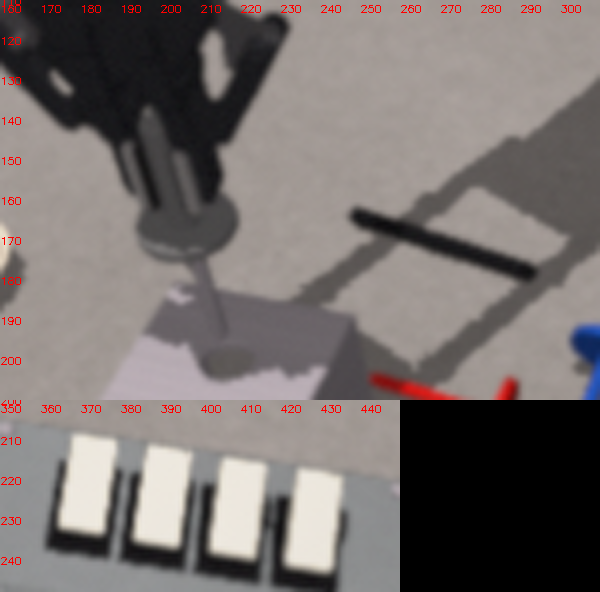

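All four rockers lie the same way. The tip at (214,194) is above the hole at (214,200), so I'll lower, release and retreat.

Run:
```python
from h import *
print(r.servo_line([521.8,-223,115],speed=80,f_stop=8))
print(r.servo_line([521.8,-223,101],speed=25,f_stop=4))
s=r.get_state();print(s['time'],s['ee_pos'],s['ft_force'])
if s['ee_pos'][2]<108:
    r.set_gripper(50);r.pause(.2);r.set_gripper(85)
    r.servo_line([521.8,-223,200],speed=100)
    s=r.get_state();print(s['time'],s['opening'],s['ft_force'])
    w=optics.snapshot("wrist")
    cv2.imwrite("pics/f.png",np.hstack([crop(optics.snapshot("scene"),160,150,100,100,4),crop(w,273,130,100,100,4)]))
```

```text
False
True
15.8 [ 521.5653956  -222.84257765  101.75533415] [-0.4876565  -0.09607453  4.40700123]
18.0167 84.79858040769663 [-0.35934196 -0.07132678 -0.56908748]
```

View pics/f.png

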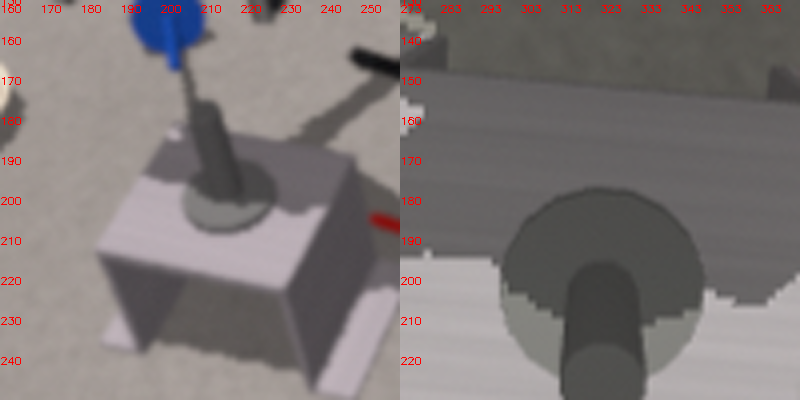

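The stylus hangs upright with its collar flat on the plate, at scene (218,199), the same place as at the start. The gripper is clear of it.

```bash
python3 -c "
from station import r
r.sign_off()"
```

```text
the job is handed in; nothing more can be done
```

The odd rocker (at the +y end of the row) has been pressed over, and the grey stylus is back in its stand and released. I handed the job in at about 18 s of the 42 s allowed.

- **Rockers:** I pressed the raised end with the stylus tip, reaching about 11 N with the rocker on its stop. The scene picture taken after the press shows all four rockers lying the same way and the other three unmoved.
- **Stylus:** The last scene and wrist pictures show it upright, with its collar flat on the stand's top and within a few mm of the hole's centre. The gripper was open and about 100 mm above where it let go.
- **Disagreements:** Nothing failed. The two cameras differed by about 4 mm in x and y on the collar's position, well inside the 16 mm tolerance. The commanded and reached positions differed by 1–2 mm.

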